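# Set out two patients' medicines on the counter

### The job

Set out two patients' medicines, left and behind as the robot sees them: put the small gold-lidded pot centrally on the wide red-lidded pot, stand the tall carton directly left of the wide pot, square to the counter, the brown bottle directly behind the carton, and the lilac-capped white bottle directly left of the cup of cotton balls. Leave gaps of about 3 cm between these neighbours, all upright. Leave the wide pot, cotton cup, tape, tube and blister pack where they are.

Things in the scene. Friction and masses are not known exactly. Their poses are not given: they have to be found in the camera images.
- small_pot: small round pot with a gold-brown lid, 50 mm across and 46 mm high, loose, 0.05 to 0.08 kg; stands upright on its flat underside. Origin: centre of its underside; z up. Goes on top of the wide pot.
- carton: tall upright white, green and blue folding carton, 40 (its x) by 46 (its y) by 122 mm high, loose, about 0.1 kg, rigid, best gripped within 25 mm of its top; starts turned up to 0.4 rad. Origin: centre of its underside; z up. Either pair of sides may end up facing the front.
- brown_bottle: brown round bottle with a white screw cap standing upright near the front of the counter (not one of those in the crowd at the back), 43 mm across up to height 78 mm, 90 mm high with its cap (32 mm across), loose, about 0.11 kg. Origin: centre of its underside; z up.
- capped_bottle: white round bottle with a lilac cap, standing upright, 44 mm across up to height 90 mm, 116 mm high with its cap (32 mm across), loose, about 0.12 kg. Origin: centre of its underside; z up.
- wide_pot: wide low round pot with a red lid, 70 mm across, 37 mm high, flat top; loose, 0.25 kg, to be left where it stands. Origin: centre of its underside; its x axis points ahead of the robot (behind the pot), its y axis to the robot's left, z up.
- cotton_cup: clear open cup of cotton balls, 72 mm across the rim, 56 mm at the foot, 78 mm high; loose, 0.15 kg, to be left where it stands. Origin: centre of its underside; its x axis points ahead of the robot (behind the cup), its y axis to the robot's left, z up.
- tape_rolls: bystander at the right end: upright stack of three rolls of surgical tape with green rims, 60 mm across, 73 mm high. Origin: centre of its underside. Leave alone.
- tube: bystander at the left end: green ointment tube lying on the counter, 48 by 170 by 31 mm, long along its y. Origin: centre of its underside. Leave alone.
- blister: bystander at the left end: flat silver blister pack, 42 by 95 by 5 mm, long along its y. Origin: centre of its underside. Leave alone.
There are look-alikes about, which are no part of the job. There is more than one size of the small_pot; the job needs the larger.

How it is judged:
At the end, for the whole second after the job is handed in: All upright, at rest: small pot on wide pot, centres within 12 mm; carton left of wide pot and capped bottle left of cup, centres 73-103 mm apart, within 15 mm of level, carton square within 0.17 rad; brown bottle behind carton, centres 58-88 mm apart, within 18 mm of its middle line (horizontal distance between small_pot and wide_pot below 0.012 m and height (world z) of small_pot between 0.032 and 0.042 m and angle between each of small_pot, carton, capped_bottle, brown_bottle's own z axis and vertical below 0.1 rad and linear speed of each of small_pot, carton, capped_bottle, brown_bottle below 0.02 m/s and angular speed of each of small_pot, carton, capped_bottle, brown_bottle below 0.5 rad/s and y of carton in the frame of wide_pot between 0.073 and 0.103 m and x of carton in the frame of wide_pot between -0.015 and 0.015 m and height (world z) of carton between -0.005 and 0.005 m and y of capped_bottle in the frame of cotton_cup between 0.073 and 0.103 m and x of capped_bottle in the frame of cotton_cup between -0.015 and 0.015 m and height (world z) of capped_bottle between -0.005 and 0.005 m and horizontal distance between brown_bottle and carton between 0.058 and 0.088 m and x of brown_bottle in the frame of wide_pot above 0.04 m and ((angle between the x axis of carton and the x axis of wide_pot, either way round below 0.17 rad and y of brown_bottle in the frame of carton between -0.018 and 0.018 m) or (angle between the y axis of carton and the x axis of wide_pot, either way round below 0.17 rad and x of brown_bottle in the frame of carton between -0.018 and 0.018 m)) and height (world z) of brown_bottle between -0.005 and 0.005 m); the robot touches nothing.
It fails at once if the wide pot or the cotton cup is shifted by more than 15 mm or tipped (distance of any of wide_pot, cotton_cup from where it was at the start of the episode above 0.015 m or angle between any of wide_pot, cotton_cup's own z axis and vertical above 0.3 rad).
It fails at once if the tape, the tube or the blister pack is disturbed (moved by more than 20 mm) (distance of any of tape_rolls, tube, blister from where it was at the start of the episode above 0.02 m).
It also fails if it takes over 112 s, if anything falls off the work surface, if the arm or the gripper's body presses on something with over 40 N, if the wrist force passes 120 N, or if a joint passes its speed limit or range.

### The arm

A 7-joint arm with a two-finger parallel gripper is mounted at the origin on a cart in front of the work surface, level with it; the furniture and walls round the work are solid. World frame = base frame: x ahead of the robot, y to its left, z up, the work surface at z = 0. Lengths are in m, angles in rad, forces in N, time in s.
With the tool pointing down it reaches from about 0.35 to 0.9 m from the base axis. Payload 7.2 kg.
Tool frame: the origin (TCP) lies between the finger pads; the fingertips stand 11 mm ahead of it and the grasp point (between the pads) lies 8 mm behind it; z points along the fingers, y is the line along which they close (so a half turn about z gives the same grasp; the last joint's range is limited). The gripper opens to 85 mm and grips with 20 to 120 N. Pads are 22 mm wide; open, the fingers measure 114 mm over their backs; the gripper's body (76 mm by 85 mm) begins 54 mm behind the grasp point. The pads swing forward as they close: fully open they stand 13 mm farther back than shut.
Start: joints at [1.195, 0.411, -0.013, 1.596, 0.006, 1.134, -0.082], TCP at [0.189, -0.596, 0.242] pointing down, gripper open.
Joint ranges: [-2.95, 2.95], [-0.29, 1.99], [-1.47, 1.44], [0.14, 2.54], [-1.03, 4.17], [0.13, 1.85], [-2.86, 2.86]. Speed limits (rad/s): [2.39, 2.39, 3.01, 3.01, 3.14, 3.14, 3.14].

### API

Orientations are given as a 3x3 rotation matrix whose columns are the frame's x, y, z axes.
In Python, from plant import arm, cams gives the robot as it stands.
- The arm moves only by the tool play_rows, never from a script. Its argument "moves" is a list that holds one entry, the list of rows, each a list of 7 numbers: the closure, from -1 (fully open) to 1 (shut), then the shift along the tool's x, y, z in m, then the turn, a rotation vector about the tool's x, y, z in rad. A call has 1 to 12 rows; each row shifts and turns the commanded pose from where the row before left it, along the tool's axes as they then stand; what a row does not reach is not made up. A row lasts 1/8 s, in which the tool goes at most 62.5 mm and 10.7 degrees, less where a joint would pass 70% of its speed; a pose out of reach is approached as far as the arm can. A call with a gripper value outside its range is refused whole. The fingers move at their own pace and stop on an object; "newtons" is the grip in N (left out, the last holds). Time passes only in rows, so rows that do not move let the fingers close. It gives the time, the measured TCP pose, the force, the opening and the grip force at its end, in the units of the state.
- arm.get_obs(): the state, without advancing time (a new reading comes with each control period).
- cams.capture(name): name is "scene" or "top"; returns a dict with "img" (480x640x3 uint8, blue, green, red), "z_map" (480x640 float32, m along the optical axis (not along the pixel's ray), 0 where there is no reading), "camera_matrix" (3x3 intrinsics, pixels), "pose" (4x4, takes a point from camera to world coordinates). Camera axes: x right, y up, looking along -z (the intrinsics and any distortion apply to the point x, -y, -z); pixel columns grow to the right and rows downward; lengths in m; the calibration is good to about 2 mm. A picture is of the moment at which its call begins.
- arm.close_job(): hands the job in; it is judged then, once.
The state is a dict: "clock": time; "joint_pos": joint angles; "qvel": joint speeds; "effort": joint torques, N m; "tool_pos": TCP position; "eef_rot": TCP orientation; "force": force on the tool from outside, world axes, zero at the start; "moment": the same for the moment, N m; "gripper_width": finger opening in m; "grip_force": force on a finger pad.
Only numpy, scipy, OpenCV 4.12 (cv2) and the standard library are available. Lean on these libraries where they do the work, as an engineer would, in place of code of your own. Each camera call takes 0.05 s, during which the arm holds its last target. There are 200 camera calls.

## Working session

There is one attempt and no reset: what is moved stays moved. The work goes in short steps, Python scripts to look and compute and a tool call to move; the robot and the scene stay as the last step left them, time stands still between calls to the robot, and variables do not carry over. Pictures are saved under pics/ and viewed, at most 14 in all, crops included, and the job is handed in when it is done.

Besides the shell and the picture viewer there is one more tool, called after ">>>" as name(argument=value, ...) on one line, values as JSON. play_rows: Moves the arm, as the interface text tells. Its arguments: {"type":"object","properties":{"moves":{"type":"array"},"newtons":{"type":"number"}},"required":["moves"]}

```bash
mkdir -p pics; cat > h.py <<'E'
import numpy as np,cv2
from plant import arm,cams
def cap(n,save=None):
    c=cams.capture(n)
    if save: cv2.imwrite('pics/'+save,c['img'])
    return c
def cloud(c):
    z=c['z_map'];K=c['camera_matrix'];v,u=np.mgrid[:480,:640]
    p=np.stack([(u-K[0,2])/K[0,0]*z,-(v-K[1,2])/K[1,1]*z,-z],-1)
    return p@c['pose'][:3,:3].T+c['pose'][:3,3]
E
python3 - <<'E'
from h import *
for n in('scene','top'):
    c=cap(n,n+'0.png');print(c['pose'].round(3),c['camera_matrix'].round(1))
    np.save(n+'0.npy',cloud(c))
o=arm.get_obs();print({k:np.round(v,3) for k,v in o.items()})
E
```

```text
[[-0.444  0.659 -0.607 -0.453]
 [-0.896 -0.326  0.3    0.559]
 [-0.     0.677  0.736  1.171]
 [ 0.     0.     0.     1.   ]] [[529.3   0.  319.9]
 [  0.  529.3 239.5]
 [  0.    0.    1. ]]
[[ 0.013  0.938 -0.347 -0.117]
 [-1.     0.012 -0.005  0.079]
 [-0.     0.347  0.938  1.695]
 [ 0.     0.     0.     1.   ]] [[493.1   0.  311.4]
 [  0.  493.1 241.2]
 [  0.    0.    1. ]]
{'clock': np.float64(0.1), 'joint_pos': array([ 1.195,  0.412, -0.013,  1.597,  0.006,  1.134, -0.082]), 'qvel': array([-0.001, -0.001, -0.001, -0.003,  0.001, -0.001, -0.001]), 'effort': array([ 4.0000e-03, -6.0183e+01,  6.8500e-01, -3.0009e+01,  1.4000e-02,
        6.0000e-03,  0.0000e+00]), 'tool_pos': array([ 0.189, -0.595,  0.242]), 'eef_rot': array([[ 0.953,  0.303, -0.001],
       [ 0.303, -0.953,  0.001],
       [-0.   , -0.001, -1.   ]]), 'force': array([-0.518, -0.54 , -0.758]), 'moment': array([-0.018, -0.037, -0.011]), 'grip_force': np.float64(0.0), 'gripper_width': np.float64(0.086)}
```

View pics/scene0.png

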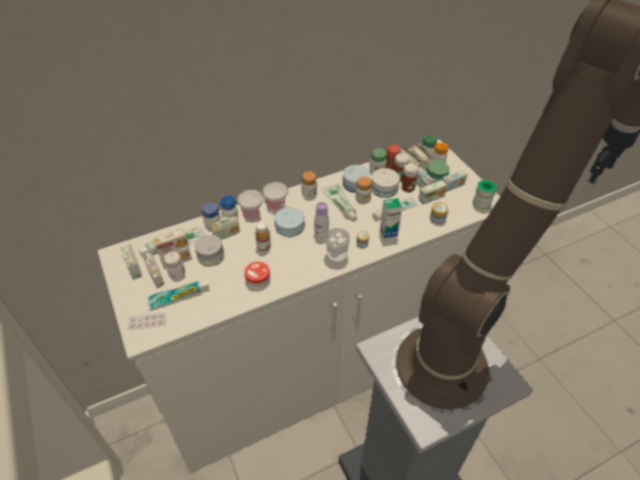

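View pics/top0.png

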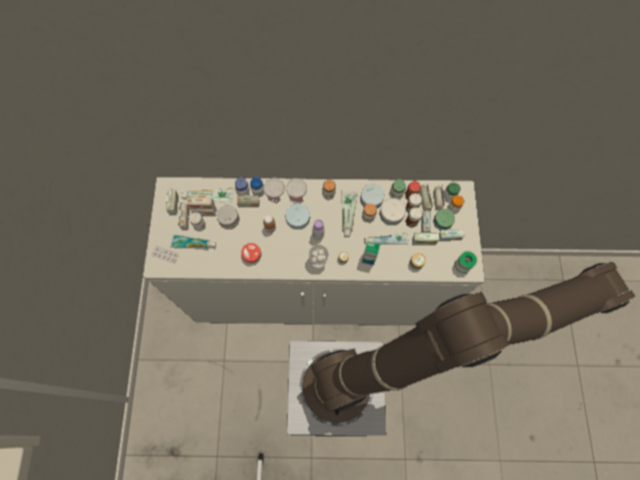

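The top view shows the red pot (251,253), the cup (318,257), the lilac bottle (318,228), the brown bottle (268,223) and the carton (371,253). The large gold pot is at (418,260) and its small look-alike at (343,257). Next I'll measure them.

```bash
cat > m.py <<'E'
from h import *
def meas(P,img,xy,r,zlo,zhi):
    """robust points near xy within height band -> min enclosing circle, rect"""
    m=(np.hypot(P[...,0]-xy[0],P[...,1]-xy[1])<r)&(P[...,2]>zlo)&(P[...,2]<zhi)
    q=P[m].astype(np.float32)
    if len(q)<4: return None
    c,rad=cv2.minEnclosingCircle(q[:,:2]*1000); rc=cv2.minAreaRect(q[:,:2]*1000)
    return len(q),np.round(c,0),round(rad,1),np.round(np.median(q,0)*1000),np.round(rc[0]),np.round(rc[1]),round(rc[2],1)
E
python3 - <<'E'
from m import *
px={'top':dict(wide=(251,253),cup=(318,257),lil=(318,228),brown=(268,223),carton=(371,253),gold=(418,260),gsmall=(343,257),tape=(467,262)),
'scene':dict(wide=(257,272),cup=(338,243),lil=(321,215),brown=(263,236),carton=(392,215),gold=(440,211),gsmall=(362,239),tape=(486,192))}
band=dict(wide=(.028,.045),cup=(.065,.09),lil=(.1,.125),brown=(.08,.1),carton=(.112,.13),gold=(.038,.055),gsmall=(.025,.05),tape=(.06,.08))
for n in px:
    P=np.load(n+'0.npy');print(n,'table',P[(np.abs(P[...,2])<.02)][:,2].mean().round(4))
    for k,(u,v) in px[n].items():
        print(k,P[v,u].round(3),meas(P,None,P[v,u,:2],.06,*band[k]))
im=cv2.imread('pics/top0.png');cv2.imwrite('pics/c1.png',cv2.resize(im[170:290,230:490],None,fx=3,fy=3,interpolation=cv2.INTER_CUBIC))
im=cv2.imread('pics/scene0.png');cv2.imwrite('pics/c2.png',cv2.resize(im[180:300,230:500],None,fx=2.9,fy=2.9,interpolation=cv2.INTER_CUBIC))
E
```

```text
top table 0.0005
wide [0.449 0.301 0.036] (287, array([451., 303.]), 36.6, array([450., 303.,  37.], dtype=float32), array([451., 303.]), array([69., 70.]), 16.4)
cup [0.425 0.063 0.071] (163, array([434.,  63.]), 37.0, array([437.,  60.,  72.], dtype=float32), array([434.,  63.]), array([72., 70.]), 1.1)
lil [0.519 0.065 0.108] (82, array([531.,  63.]), 17.5, array([529.,  65., 112.], dtype=float32), array([531.,  62.]), array([31., 34.]), 63.7)
brown [0.547 0.242 0.079] (61, array([559., 240.]), 16.8, array([557., 242.,  89.], dtype=float32), array([558., 241.]), array([31., 29.]), 44.7)
carton [ 0.424 -0.115  0.123] (163, array([ 443., -118.]), 29.9, array([ 441., -119.,  121.], dtype=float32), array([ 442., -119.]), array([46., 43.]), 75.3)
gold [ 0.428 -0.289  0.043] (150, array([ 428., -291.]), 26.5, array([ 428., -291.,   46.], dtype=float32), array([ 428., -291.]), array([48., 50.]), 88.7)
gsmall [ 0.441 -0.026  0.026] (82, array([440.,  -6.]), 37.8, array([441., -26.,  33.], dtype=float32), array([445.,  -8.]), array([74., 33.]), 80.3)
tape [ 0.433 -0.472  0.01 ] (187, array
[... 638 characters left out ...]
57., 245.,  90.], dtype=float32), array([560., 245.]), array([29., 33.]), 65.9)
carton [ 0.429 -0.109  0.095] (205, array([ 444., -116.]), 29.5, array([ 441., -114.,  123.], dtype=float32), array([ 446., -116.]), array([47., 48.]), 75.2)
gold [ 0.417 -0.278  0.048] (176, array([ 430., -287.]), 27.2, array([ 428., -284.,   48.], dtype=float32), array([ 430., -285.]), array([48., 52.]), 56.5)
gsmall [ 0.431 -0.016  0.035] (115, array([436.,  -0.]), 44.4, array([443., -22.,  34.], dtype=float32), array([438.,   0.]), array([37., 88.]), 12.7)
tape [ 0.404 -0.434  0.074] (214, array([ 424., -453.]), 32.0, array([ 424., -451.,   72.], dtype=float32), array([ 426., -452.]), array([57., 62.]), 27.5)
```

View pics/c1.png

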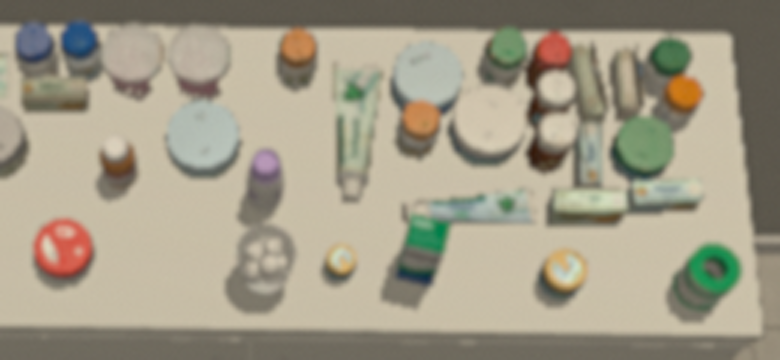

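View pics/c2.png

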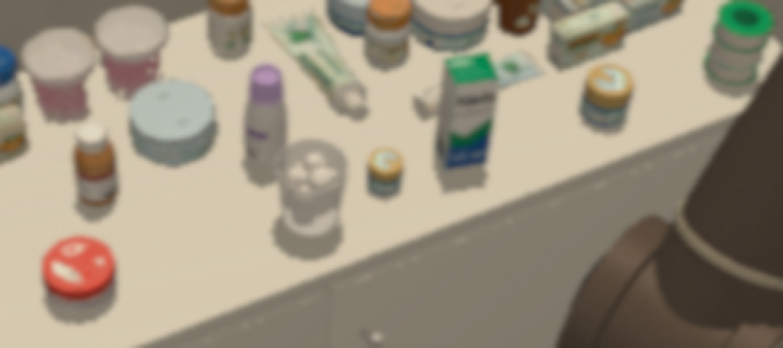

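The crops confirm the objects. The large gold pot is at about (0.429,-0.288) and the smaller look-alike at about (0.441,-0.024), so I leave that one. I'll check clearance around the grasp and place spots and get the carton yaw.

```bash
python3 - <<'E'
from m import *
P=np.concatenate([np.load('top0.npy').reshape(-1,3)+[0,.002,0],np.load('scene0.npy').reshape(-1,3)-[0,.002,0.002]])
H=np.full((22,42),-1.)
m=(P[:,0]>.34)&(P[:,0]<.78)&(P[:,1]>-.36)&(P[:,1]<.48)&(P[:,2]<.2)
q=P[m];np.maximum.at(H,(((q[:,0]-.34)/.02).astype(int),((q[:,1]+.36)/.02).astype(int)),q[:,2])
print('     '+''.join('%4d'%round(y*100) for y in np.arange(.47,-.37,-.02)))
for i in range(21,-1,-1):print('%.2f '%(.35+.02*i)+''.join('%4s'%(('%d'%(h*1000)) if h>.006 else '.') for h in H[i][::-1]))
# carton yaw from both top faces
for n in('top','scene'):
    P=np.load(n+'0.npy');m=(np.hypot(P[...,0]-.443,P[...,1]+.117)<.05)&(P[...,2]>.115)
    q=(P[m][:,:2]*1000).astype(np.float32);r=cv2.minAreaRect(cv2.convexHull(q));print(n,r)
E
```

```text
47  45  43  41  39  37  35  33  31  29  27  25  23  21  19  17  15  13  11   9   7   5   3   1  -1  -3  -5  -7  -9 -11 -13 -15 -17 -19 -21 -23 -25 -27 -29 -31 -33 -35
0.77  199 199 198 199 198 199 198 199 199 199 199 197 199 199 198 199 199 198 199 199 199 199 198 198 198 197 199 199 197 199 197 199 199 198 197 199 199 199 198 198 199 198
0.75    6   .  11   7   6   .   .   6   .   .   8   9   .   .  10   .   .   6   .  10   .   7   .   .   8   9   .  10   6   8   6   7   9  13   6   .   .   7   6   9   8   7
0.73    7   .  13   6   8  77  84  81  87  90   .  82  86  81   6  83  83  83   7   8   .   .  84   .  11   8   9  10  10  47  49  49  45  11   .  87   .  87   .   .  63   .
0.71   21  17  21  11  15  86  92  86  96  94  89  89  88  87  82  88  90  93  84   6   9  92  95  92  13  11  11  12  48  57  56  56  53  49  98  94  97  92  94  87  68  58
0.69   28  21  18  11  16  87  87  88  94  96  91  90  91  91  92  90  89  93  88   6   6  91  93  93   7  13  13  11  53  57  58  57  58  64  94  93  95  95  99  89  78  61
0.67   29  25  15  12  10  53  85  69  79  83  88  91  91  90  
[... 2408 characters left out ...]
 .   .   8   9   .   8   .   9  11   .   9  11  12  78  84   6   6   9   6   6  11   8   9   8   8   9   6  15   7   8   8   8   .  11   .
0.37    7   6   6   6   8   8   7   .   .   7   9   7   8   6   6  11   .   8   7   6   7   8  10   6   6   9   9  12  10   6   6   9   7   7   6   9   9   9   7  10   .  12
0.35    .   .   .   .   .   .   .   .   .   .   .   .   .   .   .   .   .   .   .   .   .   .   .   .   .   .   .   .   .   .   .   .   .   .   .   .   .   .   .   .   .   .
top ((442.39898681640625, -119.46599578857422), (45.607574462890625, 42.94775390625), 75.33148193359375)
scene ((445.6847839355469, -115.67970275878906), (47.179534912109375, 47.99300765991211), 75.15375518798828)
```

>>> play_rows(moves=[[[-0.5,0,0,0,0,0,0.154],[-0.5,0,0,0,0,0,0.154],[-0.5,0.0205,-0.0466,0,0,0,0],[-0.5,0.0205,-0.0466,0,0,0,0],[-0.5,0.0205,-0.0466,0,0,0,0],[-0.5,0.0205,-0.0466,0,0,0,0],[-0.5,0.0205,-0.0466,0,0,0,0],[-0.5,0.0205,-0.0466,0,0,0,0],[-0.5,0.0205,-0.0466,0,0,0,0],[-0.5,0.0205,-0.0466,0,0,0,0],[-0.5,0.0205,-0.0466,0,0,0,0],[-0.5,0.0205,-0.0466,0,0,0,0]]], newtons=30)

```text
clock: 1.6
tool_pos: [0.3947, -0.1281, 0.2423]
eef_rot: [[1.0, -0.0, 0.0], [-0.0, -1.0, -0.0], [0.0, 0.0, -1.0]]
force: [1.5, 0.5, -0.2]
gripper_width: 0.064
grip_force: 0.0
```

>>> play_rows(moves=[[[-0.5,0.0204,-0.0464,0,0,0,0],[-0.5,0.0204,-0.0464,0,0,0,0],[-0.5,0.0204,-0.0464,0,0,0,0],[-0.5,0.0204,-0.0464,0,0,0,0],[-0.5,0.0204,-0.0464,0,0,0,0],[-0.5,0.0204,-0.0464,0,0,0,0],[-0.5,0.0204,-0.0464,0,0,0,0],[-0.5,0.0204,-0.0464,0,0,0,0],[-0.5,0,0,0,0,0,0],[-0.5,0,0,0,0,0,0]]])

```text
clock: 2.85
tool_pos: [0.5574, 0.241, 0.2415]
eef_rot: [[1.0, 0.0, -0.001], [0.0, -1.0, -0.001], [-0.001, 0.001, -1.0]]
force: [0.0, -0.4, -0.0]
gripper_width: 0.0641
grip_force: 0.0
```

```bash
python3 - <<'E'
from h import *
o=arm.get_obs();print(o['tool_pos'].round(4),o['joint_pos'].round(2))
for n in('top','scene'):
    c=cap(n,n+'1.png')
    p=c['pose'];q=p[:3,:3].T@(o['tool_pos']-p[:3,3]);K=c['camera_matrix'];print(n,'tcp px',K[0,0]*q[0]/-q[2]+K[0,2],K[1,1]*-q[1]/-q[2]+K[1,2])
    P=cloud(c)
    for z0 in (.23,.25,.27,.3):
        m=(np.hypot(P[...,0]-.558,P[...,1]-.243)<.09)&(np.abs(P[...,2]-z0)<.012)
        if m.sum()>5:print(z0,m.sum(),P[m].min(0).round(3),P[m].max(0).round(3))
im=cv2.imread('pics/scene1.png');cv2.imwrite('pics/c3.png',cv2.resize(im[120:320,140:400],None,fx=3,fy=3))
E
```

```text
[0.5574 0.241  0.2415] [-0.1   0.44 -0.54  1.61  0.24  1.16 -2.26]
top tcp px 264.18954907479355 200.8913829318128
0.25 23 [0.543 0.195 0.239] [0.551 0.284 0.261]
0.27 29 [0.542 0.194 0.258] [0.566 0.298 0.282]
0.3 112 [0.537 0.176 0.288] [0.565 0.304 0.312]
scene tcp px 258.01178323237286 186.08886699290667
0.25 75 [0.545 0.196 0.239] [0.57  0.288 0.262]
0.27 93 [0.543 0.189 0.258] [0.569 0.29  0.282]
0.3 288 [0.536 0.178 0.288] [0.575 0.308 0.312]
```

View pics/c3.png

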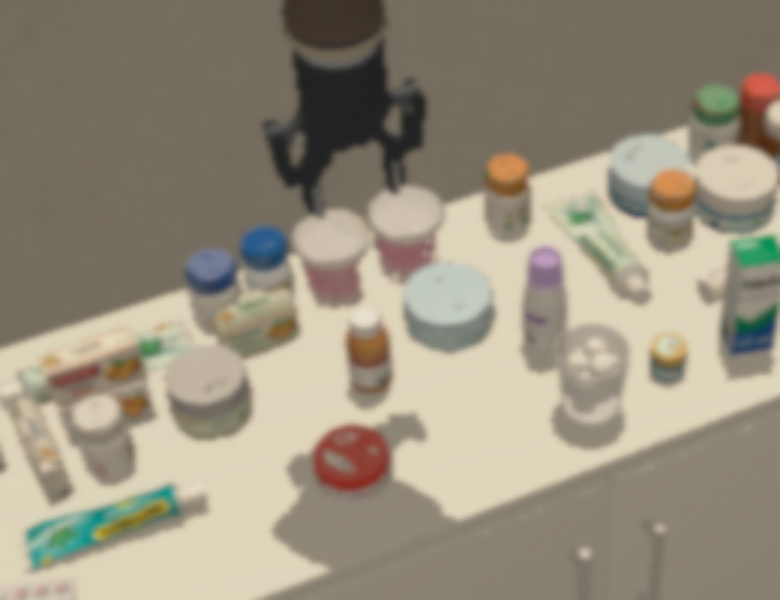

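The picture shows the open gripper above and behind the brown bottle (bottle at crop (368,355)), and the finger midpoint matches the TCP. Descending to grip.

>>> play_rows(moves=[[[-0.5,0.0005,-0.002,0.037,0,0,0],[-0.5,0,0,0.037,0,0,0],[-0.5,0,0,0.037,0,0,0],[-0.5,0,0,0.037,0,0,0],[-0.5,0,0,0.034,0,0,0],[-0.5,0,0,0,0,0,0],[1,0,0,0,0,0,0],[1,0,0,0,0,0,0],[1,0,0,0,0,0,0],[1,0,0,0,0,0,0],[1,0,0,0,0,0,0]]], newtons=30)

```text
clock: 4.32
tool_pos: [0.5595, 0.2437, 0.0623]
eef_rot: [[1.0, -0.001, 0.003], [-0.001, -1.0, 0.001], [0.003, -0.001, -1.0]]
force: [-0.4, -0.8, 7.4]
gripper_width: 0.0399
grip_force: 31.0
```

>>> play_rows(moves=[[[1,0,0,-0.04,0,0,0],[1,0,0,-0.04,0,0,0],[1,-0.0121,-0.0375,0,0,0,0],[1,-0.0121,-0.0375,0,0,0,0],[1,-0.0121,-0.0375,0,0,0,0],[1,-0.0121,-0.0368,0,0,0,0],[1,0,0,0,0,0,0],[1,0,0,0,0,0,0]]])

```text
clock: 5.32
tool_pos: [0.51, 0.3923, 0.1405]
eef_rot: [[1.0, -0.0, 0.0], [-0.0, -1.0, -0.001], [0.0, 0.001, -1.0]]
force: [-0.2, -0.9, -0.8]
gripper_width: 0.0397
grip_force: 31.0
```

```bash
python3 - <<'E'
from m import *
o=arm.get_obs();print(o['tool_pos'].round(4),o['joint_pos'].round(2),o['gripper_width'],o['grip_force'],o['force'].round(1))
for n in('top','scene'):
    P=cloud(cap(n,n+'2.png'))
    print(n,'wide',meas(P,None,(.451,.305),.05,.028,.045))
im=cv2.imread('pics/scene2.png');cv2.imwrite('pics/c4.png',cv2.resize(im[170:320,130:330],None,fx=4,fy=4))
E
```

```text
[0.51   0.3923 0.1405] [-0.38  0.59 -0.51  1.63  0.33  1.01 -2.57] 0.03974427756766811 31.008164633531123 [-0.2 -0.9 -0.8]
top wide (289, array([451., 303.]), 35.7, array([450., 303.,  37.], dtype=float32), array([452., 303.]), array([69., 68.]), 10.4)
scene wide (444, array([454., 307.]), 37.4, array([449., 309.,  39.], dtype=float32), array([452., 307.]), array([69., 70.]), 66.0)
```

View pics/c4.png

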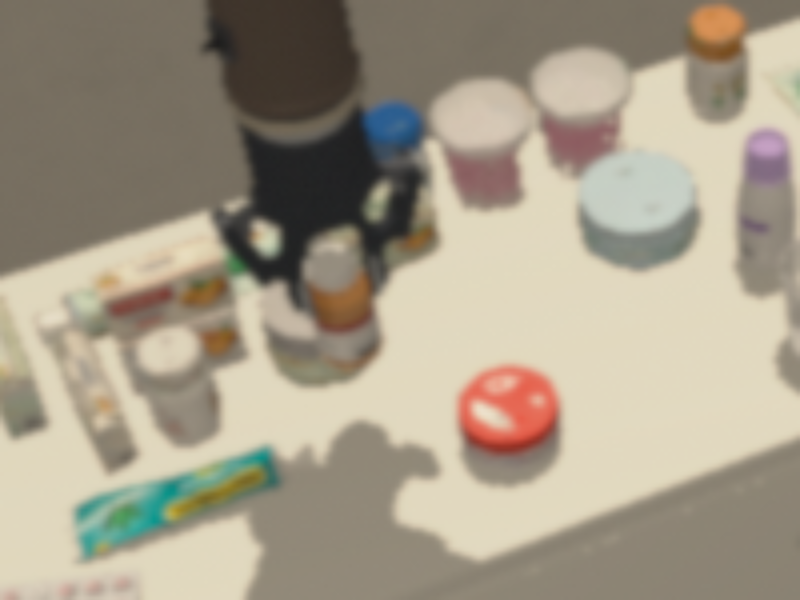

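The bottle is held upright and the tub behind is clear. Lowering and releasing.

>>> play_rows(moves=[[[1,0.0005,-0.0005,0.03,0,0,0],[1,0,0,0.03,0,0,0],[1,0,0,0.013,0,0,0],[1,0,0,0.006,0,0,0],[1,0,0,0,0,0,0],[1,0,0,0,0,0,0]]])

```text
clock: 6.18
tool_pos: [0.5111, 0.3935, 0.0624]
eef_rot: [[1.0, -0.001, 0.001], [-0.001, -1.0, 0.001], [0.001, -0.001, -1.0]]
force: [-0.4, -0.9, 2.5]
gripper_width: 0.0398
grip_force: 31.4
```

>>> play_rows(moves=[[[-0.2,0,0,0,0,0,0],[-0.4,0,0,0,0,0,0],[-0.4,0,0,0,0,0,0],[-0.4,0,0,-0.04,0,0,0],[-0.4,0,0,-0.05,0,0,0],[-0.4,0,0,-0.05,0,0,0],[-0.4,0,0,-0.04,0,0,0],[-0.5,-0.0045,0.05,0,0,0,0],[-0.5,-0.0066,0.05,0,0,0,0],[-0.5,-0.0066,0.05,0,0,0,0],[-0.5,-0.0066,0.05,0,0,0,0],[-0.5,-0.0066,0.05,0,0,0,0]]])

```text
clock: 7.68
tool_pos: [0.479, 0.1417, 0.2414]
eef_rot: [[1.0, -0.0, 0.0], [-0.0, -1.0, -0.0], [0.0, 0.0, -1.0]]
force: [1.2, -0.9, 0.2]
gripper_width: 0.064
grip_force: 0.0
```

>>> play_rows(moves=[[[-0.5,-0.0066,0.05,0,0,0,0],[-0.5,-0.0066,0.05,0,0,0,0],[-0.5,-0.0066,0.05,0,0,0,0],[-0.5,-0.0066,0.05,0,0,0,0],[-0.5,-0.0066,0.05,0,0,0,0],[-0.5,-0.005,0.01,0,0,0,0.13],[-0.5,0,0,0,0,0,0.13],[-0.5,0,0,0,0,0,0]]])

```text
clock: 8.68
tool_pos: [0.4413, -0.1167, 0.2414]
eef_rot: [[0.967, -0.257, 0.0], [-0.257, -0.967, -0.0], [0.0, 0.0, -1.0]]
force: [1.2, -0.7, -0.8]
gripper_width: 0.064
grip_force: 0.0
```

```bash
python3 - <<'E'
from m import *
o=arm.get_obs();print(o['tool_pos'].round(4),o['eef_rot'].round(3),o['joint_pos'].round(2),o['gripper_width'])
for n in('top','scene'):
    P=cloud(cap(n,n+'3.png'))
    print(n,'wide',meas(P,None,(.451,.305),.05,.028,.045));print('brown',meas(P,None,(.511,.393),.03,.084,.1));print('brownbody',meas(P,None,(.511,.393),.03,.03,.075))
E
```

```text
[ 0.4413 -0.1167  0.2414] [[ 0.967 -0.257  0.   ]
 [-0.257 -0.967 -0.   ]
 [ 0.     0.    -1.   ]] [ 0.46  0.14 -0.34  1.97  0.06  1.04 -1.73] 0.06395756810700232
top wide (288, array([450., 302.]), 36.7, array([450., 303.,  36.], dtype=float32), array([452., 302.]), array([70., 68.]), 75.0)
brown (58, array([510., 390.]), 17.3, array([510., 390.,  89.], dtype=float32), array([511., 390.]), array([31., 28.]), 4.4)
brownbody (84, array([509., 389.]), 21.7, array([498., 382.,  59.], dtype=float32), array([506., 387.]), array([29., 41.]), 39.9)
scene wide (436, array([455., 306.]), 38.5, array([450., 308.,  39.], dtype=float32), array([453., 308.]), array([70., 70.]), 35.9)
brown (94, array([513., 395.]), 17.8, array([511., 395.,  90.], dtype=float32), array([512., 395.]), array([32., 28.]), 19.7)
brownbody (198, array([511., 394.]), 22.1, array([499., 397.,  57.], dtype=float32), array([507., 394.]), array([33., 43.]), 0.0)
```

>>> play_rows(moves=[[[-0.5,0.002,0,0.045,0,0,0],[-0.5,0,0,0.045,0,0,0],[-0.5,0,0,0.03,0,0,0],[-0.5,0,0,0.02,0,0,0],[-0.5,0,0,0,0,0,0],[1,0,0,0,0,0,0],[1,0,0,0,0,0,0],[1,0,0,0,0,0,0],[1,0,0,0,0,0,0],[1,0,0,0,0,0,0]]], newtons=30)

```text
clock: 10.02
tool_pos: [0.444, -0.1174, 0.1021]
eef_rot: [[0.966, -0.257, 0.002], [-0.257, -0.966, -0.001], [0.002, 0.0, -1.0]]
force: [-0.3, -0.7, 6.7]
gripper_width: 0.0455
grip_force: 32.8
```

>>> play_rows(moves=[[[1,0,0,-0.045,0,0,0],[1,0,0,-0.05,0,0,0],[1,0,0,-0.045,0,0,0],[1,0,0,0,0,0,-0.13],[1,0,0,0,0,0,-0.13],[1,0,-0.0464,0,0,0,0],[1,0,-0.0464,0,0,0,0],[1,0,-0.0464,0,0,0,0],[1,0,-0.0464,0,0,0,0],[1,0,-0.0464,0,0,0,0],[1,0,-0.0464,0,0,0,0],[1,0,-0.0464,0,0,0,0]]])

```text
clock: 11.52
tool_pos: [0.443, 0.2088, 0.2413]
eef_rot: [[1.0, -0.0, 0.0], [-0.0, -1.0, -0.0], [0.0, 0.0, -1.0]]
force: [1.0, -0.0, -0.9]
gripper_width: 0.0457
grip_force: 32.1
```

>>> play_rows(moves=[[[1,0,-0.0464,0,0,0,0],[1,0,-0.0464,0,0,0,0],[1,0,-0.0464,0,0,0,0],[1,0,-0.0464,0,0,0,0],[1,0,0,0,0,0,0],[1,0,0,0,0,0,0]]])

```text
clock: 12.28
tool_pos: [0.4432, 0.3925, 0.2408]
eef_rot: [[1.0, 0.0, -0.001], [0.0, -1.0, -0.001], [-0.001, 0.001, -1.0]]
force: [-0.1, -0.9, -0.4]
gripper_width: 0.0452
grip_force: 32.1
```

```bash
python3 - <<'E'
from m import *
o=arm.get_obs();print(o['tool_pos'].round(4),o['eef_rot'].round(3),o['joint_pos'].round(2),o['gripper_width'])
for n in('top','scene'): cap(n,n+'4.png')
a=cv2.imread('pics/scene4.png')[170:320,120:320];b=cv2.imread('pics/top4.png')[170:320,120:320]
cv2.imwrite('pics/c5.png',cv2.resize(np.hstack([a,b]),None,fx=2,fy=2))
E
```

```text
[0.4432 0.3925 0.2408] [[ 1.     0.    -0.001]
 [ 0.    -1.    -0.001]
 [-0.001  0.001 -1.   ]] [-0.33  0.43 -0.64  1.65  0.28  1.16 -2.62] 0.04520358963744992
```

View pics/c5.png

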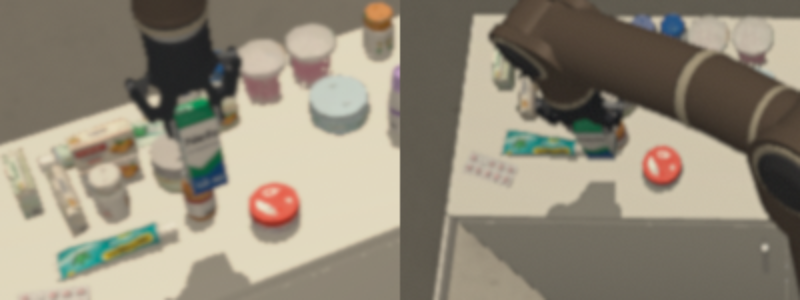

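Carton held upright above its spot, clear of the tube cap and the red pot. Lowering.

>>> play_rows(moves=[[[1,0,-0.0005,0.045,0,0,0],[1,0,0,0.045,0,0,0],[1,0,0,0.03,0,0,0],[1,0,0,0.013,0,0,0],[1,0,0,0.005,0,0,0],[1,0,0,0,0,0,0],[1,0,0,0,0,0,0]]])

```text
clock: 13.25
tool_pos: [0.4439, 0.3942, 0.1045]
eef_rot: [[1.0, -0.0, 0.002], [-0.0, -1.0, 0.001], [0.002, -0.001, -1.0]]
force: [0.9, 0.4, -0.7]
gripper_width: 0.0453
grip_force: 32.1
```

>>> play_rows(moves=[[[1,0,0,0.002,0,0,0],[1,0,0,0.001,0,0,0],[1,0,0,0,0,0,0]]])

```text
clock: 13.62
tool_pos: [0.444, 0.3941, 0.1022]
eef_rot: [[1.0, -0.0, 0.002], [-0.0, -1.0, 0.001], [0.002, -0.001, -1.0]]
force: [-1.4, -3.5, 12.5]
gripper_width: 0.0457
grip_force: 33.7
```

>>> play_rows(moves=[[[-0.2,0,0,0,0,0,0],[-0.4,0,0,0,0,0,0],[-0.4,0,0,0,0,0,0],[-0.4,0,0,-0.03,0,0,0],[-0.4,0,0,-0.05,0,0,0],[-0.4,0,0,-0.06,0,0,0],[-0.6,0,0.0487,0,0,0,0],[-0.6,0,0.0487,0,0,0,0],[-0.6,0,0.0487,0,0,0,0],[-0.6,0,0.0487,0,0,0,0],[-0.6,0,0.0487,0,0,0,0],[-0.6,0,0.0487,0,0,0,0]]])

```text
clock: 15.12
tool_pos: [0.4431, 0.0999, 0.2403]
eef_rot: [[1.0, -0.0, 0.0], [-0.0, -1.0, -0.0], [0.0, 0.0, -1.0]]
force: [-0.0, -1.2, -0.2]
gripper_width: 0.0682
grip_force: 0.0
```

>>> play_rows(moves=[[[-0.6,-0.002,0.0487,0,0,0,0],[-0.6,-0.002,0.0487,0,0,0,0],[-0.6,-0.002,0.0487,0,0,0,0],[-0.6,-0.002,0.0487,0,0,0,0],[-0.6,-0.002,0.0487,0,0,0,0],[-0.6,-0.002,0.0487,0,0,0,0],[-0.6,-0.002,0.0487,0,0,0,0],[-0.6,0,0.0487,0,0,0,0],[-0.6,0,0,0,0,0,0],[-0.6,0,0,0,0,0,0]]])

```text
clock: 16.38
tool_pos: [0.4292, -0.2874, 0.24]
eef_rot: [[1.0, -0.0, -0.0], [-0.0, -1.0, 0.001], [-0.0, -0.001, -1.0]]
force: [-0.6, 1.0, 0.4]
gripper_width: 0.0685
grip_force: 0.0
```

```bash
python3 - <<'E'
from m import *
o=arm.get_obs();print(o['tool_pos'].round(4),o['eef_rot'].round(3),o['joint_pos'].round(2),o['gripper_width'])
for n in('top','scene'):
    P=cloud(cap(n,n+'5.png'))
    print(n,'wide',meas(P,None,(.451,.305),.05,.028,.045));print('brown',meas(P,None,(.511,.393),.03,.084,.1));print('carton',meas(P,None,(.444,.394),.035,.115,.13))
    print('gold',meas(P,None,(.429,-.288),.035,.038,.055))
E
```

```text
[ 0.4292 -0.2874  0.24  ] [[ 1.    -0.    -0.   ]
 [-0.    -1.     0.001]
 [-0.    -0.001 -1.   ]] [ 0.73  0.25 -0.28  1.84  0.08  1.06 -1.15] 0.06851971285480457
top wide (287, array([452., 303.]), 36.4, array([451., 302.,  37.], dtype=float32), array([452., 302.]), array([69., 69.]), 84.9)
brown (57, array([511., 391.]), 16.4, array([511., 392.,  89.], dtype=float32), array([512., 391.]), array([31., 27.]), 12.2)
carton (145, array([443., 392.]), 29.0, array([442., 392., 121.], dtype=float32), array([443., 391.]), array([41., 46.]), 2.3)
gold (68, array([ 432., -282.]), 25.4, array([ 433., -277.,   46.], dtype=float32), array([ 434., -277.]), array([22., 51.]), 61.4)
scene wide (447, array([454., 308.]), 37.0, array([450., 308.,  38.], dtype=float32), array([454., 307.]), array([71., 69.]), 10.0)
brown (89, array([512., 395.]), 16.1, array([512., 395.,  91.], dtype=float32), array([513., 395.]), array([30., 29.]), 20.2)
carton (257, array([447., 395.]), 30.5, array([443., 395., 123.], dtype=float32), array([447., 395.]), array([47., 48.]), 89.8)
gold (174, array([ 429., -288.]), 28.3, array([ 428., -284.,   47.], dtype=float32), array([ 429., -287.]), array([48., 51.]), 21.1)
```

>>> play_rows(moves=[[[-0.6,0,0.0005,0.05,0,0,0],[-0.6,0,0,0.05,0,0,0],[-0.6,0,0,0.05,0,0,0],[-0.6,0,0,0.04,0,0,0],[-0.6,0,0,0.026,0,0,0],[-0.6,0,0,0,0,0,0],[1,0,0,0,0,0,0],[1,0,0,0,0,0,0],[1,0,0,0,0,0,0],[1,0,0,0,0,0,0],[1,0,0,0,0,0,0]]], newtons=30)

```text
clock: 17.85
tool_pos: [0.4301, -0.289, 0.0256]
eef_rot: [[1.0, -0.0, 0.002], [-0.0, -1.0, -0.001], [0.002, 0.001, -1.0]]
force: [-1.1, 0.3, 7.2]
gripper_width: 0.0498
grip_force: 31.7
```

>>> play_rows(moves=[[[1,0,0,-0.04,0,0,0],[1,0,0,-0.05,0,0,0],[1,0,0,-0.05,0,0,0],[1,0,0,0,0,0,-0.1745],[1,0,0,0,0,0,-0.1745],[1,0,0,0,0,0,-0.1745],[1,0,0,0,0,0,-0.1745],[1,0,0,0,0,0,-0.1745],[1,0,0,0,0,0,-0.1745],[1,0,0,0,0,0,-0.1745],[1,0,0,0,0,0,-0.1745],[1,0,0,0,0,0,-0.1745]]])

```text
clock: 19.35
tool_pos: [0.429, -0.2888, 0.1647]
eef_rot: [[-0.005, 1.0, 0.0], [1.0, 0.005, -0.001], [-0.001, 0.0, -1.0]]
force: [-0.1, 0.4, -0.6]
gripper_width: 0.0494
grip_force: 31.5
```

>>> play_rows(moves=[[[1,0.0495,0.0018,0,0,0,0],[1,0.0495,0.0018,0,0,0,0],[1,0.0495,0.0018,0,0,0,0],[1,0.0495,0.0018,0,0,0,0],[1,0.0495,0.0018,0,0,0,0],[1,0.0495,0.0018,0,0,0,0],[1,0.0495,0.0018,0,0,0,0],[1,0.0495,0.0018,0,0,0,0],[1,0.0495,0.0018,0,0,0,0],[1,0.0495,0.0018,0,0,0,0],[1,0.0495,0.0018,0,0,0,0],[1,0.0495,0.0018,0,0,0,0]]])

```text
clock: 20.85
tool_pos: [0.4513, 0.3066, 0.1647]
eef_rot: [[0.001, 1.0, 0.001], [1.0, -0.001, -0.0], [-0.0, 0.001, -1.0]]
force: [0.0, -0.6, -0.8]
gripper_width: 0.0496
grip_force: 31.5
```

>>> play_rows(moves=[[[1,0,0,0,0,0,0],[1,0,0,0,0,0,0]]])

```text
clock: 21.1
tool_pos: [0.451, 0.3047, 0.1642]
eef_rot: [[0.0, 1.0, -0.0], [1.0, -0.0, -0.001], [-0.001, -0.0, -1.0]]
force: [0.0, -1.0, -0.1]
gripper_width: 0.0497
grip_force: 31.5
```

```bash
python3 - <<'E'
from m import *
o=arm.get_obs();print(o['tool_pos'].round(4),o['eef_rot'].round(3),o['joint_pos'].round(2),o['gripper_width'])
cap('scene','scene6.png')
for n in('top','scene'):
    P=cloud(cap(n));print('pot',meas(P,None,(.4515,.305),.03,.15,.205))
cv2.imwrite('pics/c6.png',cv2.resize(cv2.imread('pics/scene6.png')[170:320,130:330],None,fx=3,fy=3))
E
```

```text
[0.451  0.3047 0.1642] [[ 0.     1.    -0.   ]
 [ 1.    -0.    -0.001]
 [-0.001 -0.    -1.   ]] [-0.09  0.47 -0.77  1.84  0.39  0.99 -1.03] 0.049687389723640306
pot (64, array([443., 294.]), 21.9, array([442., 286., 182.], dtype=float32), array([441., 287.]), array([16., 44.]), 76.4)
pot (194, array([451., 307.]), 29.5, array([443., 321., 181.], dtype=float32), array([451., 310.]), array([58., 44.]), 8.4)
```

View pics/c6.png

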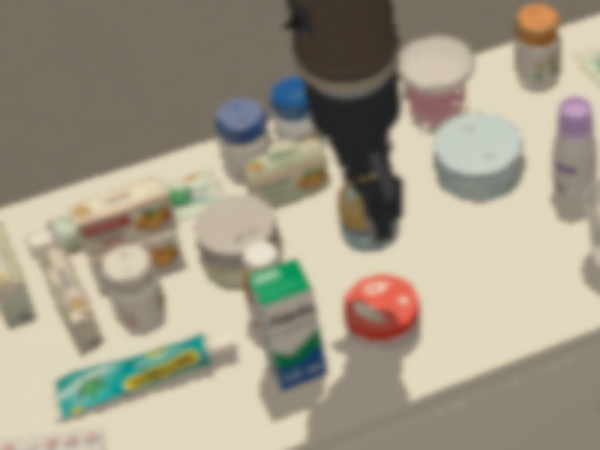

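The pot is held upright above the red lid, beside the carton with the bottle behind it. Lowering.

>>> play_rows(moves=[[[1,0.0005,0.0005,0.04,0,0,0],[1,0,0,0.04,0,0,0],[1,0,0,0.015,0,0,0],[1,0,0,0.005,0,0,0],[1,0,0,0,0,0,0],[1,0,0,0,0,0,0]]])

```text
clock: 22.0
tool_pos: [0.4523, 0.3064, 0.0655]
eef_rot: [[0.001, 1.0, 0.002], [1.0, -0.001, 0.001], [0.001, 0.002, -1.0]]
force: [0.4, 0.1, -0.4]
gripper_width: 0.0495
grip_force: 31.5
```

>>> play_rows(moves=[[[1,-0.001,-0.0005,0.0015,0,0,0],[1,0,0,0.001,0,0,0],[1,0,0,0,0,0,0]]])

```text
clock: 22.38
tool_pos: [0.4514, 0.3048, 0.0628]
eef_rot: [[0.001, 1.0, 0.001], [1.0, -0.001, -0.0], [-0.0, 0.001, -1.0]]
force: [-2.3, -1.8, 8.6]
gripper_width: 0.0496
grip_force: 32.5
```

>>> play_rows(moves=[[[-0.3,0,0,0,0,0,0],[-0.5,0,0,0,0,0,0],[-0.5,0,0,0,0,0,0],[-0.5,0,0,-0.04,0,0,0],[-0.5,0,0,-0.06,0,0,0],[-0.5,0,0,-0.06,0,0,0],[-0.5,0,0,-0.017,0,0,0],[-0.5,-0.0476,0.0157,0,0,0,0],[-0.5,-0.0476,0.0157,0,0,0,0],[-0.5,-0.0476,0.0157,0,0,0,0],[-0.5,-0.0476,0.0157,0,0,0,0],[-0.5,-0.0476,0.0157,0,0,0,0]]])

```text
clock: 23.88
tool_pos: [0.5294, 0.065, 0.2379]
eef_rot: [[0.001, 1.0, -0.001], [1.0, -0.001, -0.0], [-0.0, -0.001, -1.0]]
force: [0.5, 0.1, 0.0]
gripper_width: 0.064
grip_force: 0.0
```

>>> play_rows(moves=[[[-0.5,0,0,0,0,0,0],[-0.5,0,0,0,0,0,0]]])

```text
clock: 24.12
tool_pos: [0.529, 0.0671, 0.2381]
eef_rot: [[0.001, 1.0, -0.001], [1.0, -0.001, 0.0], [0.0, -0.001, -1.0]]
force: [0.3, 1.2, -0.3]
gripper_width: 0.0639
grip_force: 0.0
```

```bash
python3 - <<'E'
from m import *
o=arm.get_obs();print(o['tool_pos'].round(4),o['eef_rot'].round(3),o['joint_pos'].round(2),o['gripper_width'])
for n in('top','scene'):
    P=cloud(cap(n,n+'7.png'))
    print(n,'wide',meas(P,None,(.451,.305),.05,.028,.045));print('gold',meas(P,None,(.452,.305),.035,.075,.1));print('lil',meas(P,None,(.53,.066),.03,.1,.12));print('cup',meas(P,None,(.435,.064),.045,.065,.09))
E
```

```text
[0.529  0.0671 0.2381] [[ 0.001  1.    -0.001]
 [ 1.    -0.001  0.   ]
 [ 0.    -0.001 -1.   ]] [ 0.39  0.36 -0.76  1.79  0.27  1.11 -0.47] 0.06390658374442842
top wide (107, array([451., 302.]), 35.7, array([435., 286.,  36.], dtype=float32), array([445., 299.]), array([54., 70.]), 27.7)
gold (161, array([448., 304.]), 25.9, array([448., 304.,  82.], dtype=float32), array([448., 304.]), array([49., 48.]), 21.4)
lil (47, array([528.,  62.]), 16.8, array([525.,  65., 110.], dtype=float32), array([523.,  62.]), array([21., 32.]), 5.4)
cup (156, array([434.,  62.]), 37.4, array([437.,  60.,  72.], dtype=float32), array([433.,  63.]), array([72., 70.]), 0.6)
scene wide (193, array([454., 307.]), 36.1, array([432., 317.,  38.], dtype=float32), array([447., 309.]), array([69., 57.]), 72.9)
gold (238, array([451., 307.]), 26.9, array([449., 308.,  85.], dtype=float32), array([451., 309.]), array([51., 49.]), 19.0)
lil (112, array([534.,  67.]), 19.4, array([529.,  70., 115.], dtype=float32), array([533.,  68.]), array([34., 36.]), 78.3)
cup (317, array([436.,  67.]), 40.0, array([438.,  65.,  73.], dtype=float32), array([436.,  66.]), array([72., 72.]), 16.5)
```

>>> play_rows(moves=[[[-0.5,-0.0005,0.0015,0.045,0,0,0],[-0.5,0,0,0.045,0,0,0],[-0.5,0,0,0.045,0,0,0],[-0.5,0,0,0.033,0,0,0],[-0.5,0,0,0,0,0,0],[1,0,0,0,0,0,0],[1,0,0,0,0,0,0],[1,0,0,0,0,0,0],[1,0,0,0,0,0,0],[1,0,0,0,0,0,0]]], newtons=30)

```text
clock: 25.48
tool_pos: [0.5321, 0.0669, 0.0726]
eef_rot: [[0.001, 1.0, 0.003], [1.0, -0.001, 0.0], [0.0, 0.003, -1.0]]
force: [-1.5, 1.2, 6.8]
gripper_width: 0.04
grip_force: 30.4
```

>>> play_rows(moves=[[[1,0,0,-0.05,0,0,0],[1,0,0,-0.06,0,0,0],[1,0.0285,-0.0323,0,0,0,0],[1,0.0285,-0.0323,0,0,0,0],[1,0.0285,-0.0323,0,0,0,0],[1,0,0,0,0,0,0],[1,0,0,0,0,0,0]]])

```text
clock: 26.35
tool_pos: [0.4347, 0.1515, 0.1814]
eef_rot: [[0.001, 1.0, 0.002], [1.0, -0.001, -0.001], [-0.001, 0.002, -1.0]]
force: [-0.3, -0.8, -0.2]
gripper_width: 0.0398
grip_force: 31.1
```

>>> play_rows(moves=[[[1,0.001,0,0.045,0,0,0],[1,0,0,0.04,0,0,0],[1,0,0,0.017,0,0,0],[1,0,0,0.005,0,0,0],[1,0,0,0,0,0,0],[1,0,0,0,0,0,0]]])

```text
clock: 27.1
tool_pos: [0.435, 0.1531, 0.0749]
eef_rot: [[0.001, 1.0, 0.002], [1.0, -0.001, 0.0], [0.0, 0.002, -1.0]]
force: [0.3, -0.3, -1.5]
gripper_width: 0.0404
grip_force: 31.1
```

>>> play_rows(moves=[[[1,0,0,0.002,0,0,0],[1,0,0,0.001,0,0,0],[1,0,0,0,0,0,0]]])

```text
clock: 27.48
tool_pos: [0.4353, 0.1533, 0.0723]
eef_rot: [[0.001, 1.0, 0.003], [1.0, -0.001, -0.0], [-0.0, 0.003, -1.0]]
force: [-2.3, -0.8, 15.2]
gripper_width: 0.0396
grip_force: 32.5
```

>>> play_rows(moves=[[[-0.3,0,0,0,0,0,0],[-0.5,0,0,0,0,0,0],[-0.5,0,0,0,0,0,0],[-0.5,0,0,-0.04,0,0,0],[-0.5,0,0,-0.06,0,0,0],[-0.5,0,0,-0.06,0,0,0],[-0.5,-0.05,0,-0.03,0,0,0],[-0.5,-0.05,0,0,0,0,0],[-0.5,-0.05,0,0,0,0,0],[-0.5,-0.05,0,0,0,0,0],[-0.5,-0.05,0,0,0,0,0],[-0.5,-0.05,0,0,0,0,0]]])

```text
clock: 28.98
tool_pos: [0.4337, -0.1488, 0.2608]
eef_rot: [[0.001, 1.0, 0.0], [1.0, -0.001, -0.0], [-0.0, 0.0, -1.0]]
force: [1.1, 0.7, -0.4]
gripper_width: 0.0638
grip_force: 0.0
```

>>> play_rows(moves=[[[-0.5,-0.05,0,0,0,0,0],[-0.5,-0.05,0,0,0,0,0],[-0.5,0,0,0,0,0,0],[-0.5,0,0,0,0,0,0]]])

```text
clock: 29.48
tool_pos: [0.4339, -0.2463, 0.2605]
eef_rot: [[0.0, 1.0, -0.0], [1.0, -0.0, 0.001], [0.001, -0.0, -1.0]]
force: [0.2, 0.8, -0.7]
gripper_width: 0.0642
grip_force: 0.0
```

```bash
python3 - <<'E'
from m import *
for n in('top','scene'):
    P=cloud(cap(n,n+'8.png'));print(n)
    for k,a in dict(wide=((.451,.305),.05,.028,.045),gold=((.45,.305),.035,.075,.1),carton=((.444,.394),.035,.115,.13),brown=((.511,.393),.03,.084,.1),lil=((.435,.153),.03,.105,.125),lilbody=((.435,.153),.03,.02,.08),cup=((.435,.064),.045,.065,.09)).items():print(k,meas(P,None,*a))
cv2.imwrite('pics/c7.png',cv2.resize(cv2.imread('pics/scene8.png')[170:320,130:390],None,fx=3,fy=3))
E
```

```text
top
wide (111, array([450., 303.]), 35.4, array([436., 286.,  37.], dtype=float32), array([445., 299.]), array([55., 69.]), 31.7)
gold (155, array([449., 305.]), 26.8, array([447., 305.,  82.], dtype=float32), array([449., 305.]), array([49., 47.]), 45.1)
carton (146, array([445., 392.]), 29.7, array([443., 391., 121.], dtype=float32), array([443., 392.]), array([42., 46.]), 3.2)
brown (54, array([508., 393.]), 16.8, array([510., 390.,  91.], dtype=float32), array([509., 390.]), array([32., 28.]), 8.2)
lil (73, array([435., 151.]), 16.7, array([434., 149., 114.], dtype=float32), array([435., 149.]), array([30., 31.]), 68.0)
lilbody (79, array([433., 149.]), 21.6, array([419., 147.,  59.], dtype=float32), array([426., 146.]), array([23., 43.]), 18.4)
cup (157, array([433.,  62.]), 36.9, array([436.,  60.,  73.], dtype=float32), array([435.,  63.]), array([69., 71.]), 89.3)
scene
wide (199, array([452., 308.]), 35.9, array([432., 315.,  38.], dtype=float32), array([446., 309.]), array([70., 58.]), 74.7)
gold (249, array([451., 309.]), 27.3, array([448., 309.,  85.], dtype=float32), array([452., 308.]), array([52., 49.]), 0.6)
carton (253, array([446., 395.]), 30.4, array([444., 395., 123.], dtype=float32), array([447., 395.]), array([47., 47.]), 0.4)
brown (87, array([513., 394.]), 17.9, array([512., 395.,  91.], dtype=float32), array([513., 395.]), array([34., 28.]), 25.0)
lil (118, array([436., 152.]), 17.9, array([435., 155., 116.], dtype=float32), array([437., 154.]), array([33., 31.]), 13.4)
lilbody (240, array([437., 155.]), 23.0, array([423., 161.,  54.], dtype=float32), array([430., 159.]), array([44., 29.]), 58.9)
cup (315, array([437.,  67.]), 38.3, array([437.,  65.,  73.], dtype=float32), array([436.,  65.]), array([68., 73.]), 62.7)
```

View pics/c7.png

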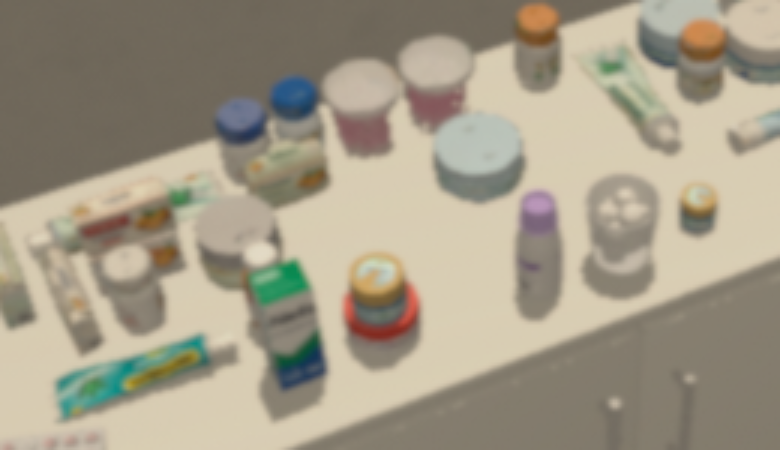

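All four pieces stand upright in place: gold pot on the red pot (378,300), carton (285,325), brown bottle behind it (262,255), lilac bottle (538,255) left of the cup. All measured offsets are within tolerance, so I'm handing in.

```bash
python3 -c "
from plant import arm
print(arm.close_job())"
```

```text
the job is handed in; nothing more can be done
None
```

The job is handed in at about 30 s: all four pieces measured within tolerance just before, the wide pot and cup had not visibly moved, and I got no verdict back.

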